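# Straightedge against a dough-scraper blade

### The job

The dough scraper clipped on the sloping stand is to be checked for straightness: pick up the straightedge by its black grip and lay it flat on the slope, just uphill of the scraper, with its long edge flush against the scraper's blade edge and roughly centred on it. Set it down under control rather than dropping it, let go, and leave the other things on the table where they are.

Things in the scene. Friction and masses are not known exactly. Their poses are not given: they have to be found in the camera images.
- straightedge: loose straightedge, 0.2 to 0.4 kg, lying on the table left of the stand: aluminium bar 50 wide (x) x 220 long (y) x 8 mm thick, both long edges alike, with a black upright grip along the middle of its top, 18 wide (x) x 90 long (y), 8 to 42 mm above the underside. Origin: centre of the underside; z out of the grip side. A half turn about z makes no difference
- scraper: dough scraper, fixed on the slope: wooden grip 24 (x) x 116 (y) x 16 mm at its downhill end (x = -48 to -24 mm); from it a metal blade, 110 mm wide (y), 2 mm thick, runs uphill to the straight blade edge at x = +48 mm, parallel to y. Origin: centre of the underside, 4 mm above the slope's surface (the plane z = -4 mm); x points up the slope, y level across it, z square out of it
- slope: fixed grey plate of the stand, 260 (x, up the slope) x 280 mm (y), tilted 30 degrees, low side to the robot; origin: middle of its top surface, axes parallel to the scraper's. Its surface uphill of the blade edge is bare and flat for 130 mm. The scraper lies on a 4 mm raised bed (the straightedge cannot pass under the blade); two clips 28 mm high hold the ends of its grip
- stand: fixed steel feet and posts that carry the sloping plate; origin: on the table, 100 mm below the middle of the plate's surface; x points level to the uphill side, y across, z up
- jar_c: bystander, loose: small clear sample jar with a pale lid, 52 across, 62 mm high; origin: centre of the underside; to be left alone
- marker_3: bystander, loose: white marker lying flat, 126x50x17 mm; origin: centre of the underside; to be left alone
- beaker: bystander, loose: clear beaker, 68 across, 89 mm high; origin: centre of the underside; to be left alone
- weight_2: bystander, loose: small knobbed weight, 20 across, 22 mm high; origin: centre of the underside; to be left alone

How it is judged:
On the way:
1. the straightedge, still in contact with the gripper's fingers, is brought down to the slope uphill of the blade edge, parallel to the slope within 6 degrees and its middle less than 10 mm above it (x of straightedge in the frame of scraper between 0.06 and 0.16 m and y of straightedge in the frame of scraper between -0.09 and 0.09 m and z of straightedge in the frame of scraper between -0.009 and 0.006 m and angle between the z axis of straightedge and the z axis of scraper, either way round below 0.105 rad and contact force between the fingers and straightedge above 0.3 N), for 0.1 s.
At the end, for the whole second after the job is handed in: The straightedge lies at rest flat on the slope (within 3 mm of its surface and about 2.3 degrees), uphill of the scraper, its long edge against the blade edge (gap at the middle under 2.5 mm, parallel within 0.03 rad), its middle within 45 mm of the blade's middle along the edge (x of straightedge in the frame of scraper between 0.0705 and 0.0755 m and y of straightedge in the frame of scraper between -0.045 and 0.045 m and z of straightedge in the frame of scraper between -0.007 and -0.001 m and angle between the y axis of straightedge and the y axis of scraper, either way round below 0.03 rad and angle between the z axis of straightedge and the z axis of scraper, either way round below 0.04 rad and linear speed of straightedge below 0.01 m/s and angular speed of straightedge below 0.05 rad/s); the robot touches nothing.
It fails at once if a bystander is shifted by more than 40 mm (distance of any of jar_c, marker_3, beaker, weight_2 from where it was at the start of the episode above 0.04 m).
It also fails if it takes over 40 s, if anything falls off the work surface, if the arm or the gripper's body presses on something with over 40 N, if the wrist force passes 120 N, or if a joint passes its speed limit or range.

### The arm

A 6-joint arm with a two-finger parallel gripper is mounted at the origin on a cart in front of the work surface, level with it; the furniture and walls round the work are solid. World frame = base frame: x ahead of the robot, y to its left, z up, the work surface at z = 0. Lengths are in m, angles in rad, forces in N, time in s.
With the tool pointing down it reaches from about 0.375 to 0.9 m from the base axis. Payload 3.1 kg.
Tool frame: the origin (TCP) lies between the finger pads; the fingertips stand bot.nose_length ahead of it and the grasp point (between the pads) lies 2 mm behind it (bot.nose_length is the distance from the TCP to the fingertips, in m); y points along the fingers, x is the direction in which the jaws open and shut, and the axes are right-handed (so a half turn about y gives the same grasp; the last joint's range is limited). The gripper opens to 85 mm and grips with 20 to 120 N. Pads are 22 mm wide; open, the fingers measure 114 mm over their backs; the gripper's body (76 mm by 85 mm) begins 54 mm behind the grasp point. The pads swing forward as they close: fully open they stand 13 mm farther back than shut.
Start: joints at [-1.504, 0.527, 1.433, -0, 1.181, -0.178], TCP at [0.152, -0.606, 0.248] pointing down, gripper open.
Joint ranges: [-3.08, 3.08], [-0.75, 2.2], [0.22, 2.44], [-1.43, 4.57], [0, 2.65], [-2.85, 2.85]. Speed limits (rad/s): [2.79, 2.79, 3.14, 3.14, 3.14, 3.14].

### API

Orientations are given as a rotation vector (axis times angle).
In Python, from station import bot, capture, calibration gives the robot as it stands. The module is installed in compiled form; this text tells all that it offers.
- The arm moves only by the tool jog_arm, never from a script. Its argument "motion" is a list of rows, each an object with "delta_pos": the shift along the world's x, y, z in m, a list of three; "turn": the turn about the world's z in rad. In form: [{"delta_pos": [x, y, z], "turn": turn}, ...]. A call has 1 to 8 rows; each row is the pose to reach, as a shift and turn from the pose commanded when the call began; what a row does not reach only later rows make up. A row lasts 1/10 s, in which the tool goes at most 50 mm and 8.59 degrees, less where a joint would pass 70% of its speed; a pose out of reach is approached as far as the arm can. A call with a gripper value outside its range is refused whole. "fingers" is the finger opening in m, from 0 to 0.0854, set as the call begins (left out, the last holds). The fingers move at their own pace and stop on an object; "force" is the grip in N (left out, the last holds). Time passes only in rows, so rows that repeat a pose let the fingers close. It gives the time, the measured TCP pose, the force and the opening at its end, in the units of the state.
- bot.sense(): the state, without advancing time (a new reading comes with each control period).
- capture(name): name is "scene" or "top" or "wrist"; returns (picture, depth): 400x640x3 uint8, red, green, blue; 400x640 float32, m along the optical axis (not along the pixel's ray), 0 where there is no reading.
- calibration(name): a dict with "mtx" (3x3 intrinsics, pixels), "D" ([k1, k2, p1, p2, k3] as OpenCV has them; the pictures are not rectified), "origin" and "rotation" of the camera in the world. Camera axes: x right, y up, looking along -z (the intrinsics and any distortion apply to the point x, -y, -z); pixel columns grow to the right and rows downward; lengths in m; the calibration is good to about 2 mm. A picture is of the moment at which its call begins: read the wrist's pose just before it. calibration takes no time and is no camera call; for the wrist camera it gives the pose at the moment of the call.
- bot.finish_job(): hands the job in, once; it reports no verdict.
The state is a dict: "clock": time; "q": joint angles; "qvel": joint speeds; "effort": joint torques, N m; "ee_pos": TCP position; "ee_rot": TCP orientation; "wrist_force": force on the tool from outside, world axes, zero at the start; "wrist_torque": the same for the moment, N m; "width": finger opening in m.
Only numpy, scipy, OpenCV 4.12 (cv2) and the standard library are available. Lean on these libraries where they do the work, as an engineer would, in place of code of your own. Each camera call takes 0.05 s, during which the arm holds its last target.

## Working session

There is one attempt and no reset: what is moved stays moved. The work goes in short steps, Python scripts to look and compute and a tool call to move; the robot and the scene stay as the last step left them, time stands still between calls to the robot, and variables do not carry over. Pictures are saved under pics/ and viewed, and the job is handed in when it is done.

Besides the shell and the picture viewer there is one more tool, called after ">>>" as name([rows], argument=value, ...), one row to a line, values as JSON. jog_arm: Moves the arm, as the interface text tells. Its arguments: {"type":"object","properties":{"motion":{"type":"array","items":{"type":"object","properties":{"delta_pos":{"type":"array","items":{"type":"number"}},"turn":{"type":"number"}}}},"fingers":{"type":"number"},"force":{"type":"number"}},"required":["motion"]}

```bash
mkdir -p pics; cat > h.py <<'E'
import numpy as np, cv2
from station import bot, capture, calibration
def snap(name,tag):
    c=calibration(name); im,d=capture(name)
    cv2.imwrite(f'pics/{tag}.png',im[:,:,::-1]); np.savez(f'pics/{tag}.npz',im=im,d=d,mtx=c['mtx'],D=c['D'],o=c['origin'],R=c['rotation'])
    return im,d,c
def load(tag):
    z=np.load(f'pics/{tag}.npz'); return z
def cloud(z):
    im,d=z['im'],z['d']; H,W=d.shape
    u,v=np.meshgrid(np.arange(W),np.arange(H))
    p=cv2.undistortPoints(np.stack([u,v],-1).reshape(-1,1,2).astype(float),z['mtx'],z['D']).reshape(H,W,2)
    P=np.stack([p[...,0]*d,-p[...,1]*d,-d],-1)
    R=np.array(z['R']); 
    return P@R.T+np.array(z['o'])
def ray(z,uv):
    p=cv2.undistortPoints(np.array(uv,float).reshape(-1,1,2),z['mtx'],z['D']).reshape(-1,2)
    r=np.c_[p[:,0],-p[:,1],-np.ones(len(p))]@np.array(z['R']).T
    return np.array(z['o']),r
def plane(z,uv,h):
    o,r=ray(z,uv); return o+r*((h-o[2])/r[:,2])[:,None]
E
python3 - <<'E'
from h import *
for n in('scene','top','wrist'):
    im,d,c=snap(n,n+'0'); print(n,np.round(c['origin'],3),np.round(c['rotation'],3).tolist(),(d==0).mean())
s=bot.sense(); print({k:np.round(v,3) for k,v in s.items()}, bot.nose_length)
E
```

```text
scene [-0.084  0.732  1.007] [0.381, -0.933, -2.253] 0.02490625
top [0.43  0.061 0.964] [0.091, -0.104, -1.579] 0.00412109375
wrist [ 0.231 -0.587  0.374] [-0.275, 0.217, -1.313] 0.00378125
{'clock': np.float64(0.15), 'q': array([-1.505,  0.528,  1.434,  0.   ,  1.181, -0.178]), 'qvel': array([ 0.001, -0.002, -0.004,  0.001, -0.001,  0.   ]), 'effort': array([ 1.0000e-03, -4.4274e+01, -1.7828e+01, -0.0000e+00,  6.0000e-03,
       -0.0000e+00]), 'ee_pos': array([ 0.151, -0.606,  0.248]), 'ee_rot': array([-1.314,  1.028, -1.026]), 'wrist_force': array([-0.418,  0.086, -0.103]), 'wrist_torque': array([0.009, 0.094, 0.01 ]), 'width': np.float64(0.085)} 0.017
```

```bash
sed -i "s/R=np.array(z\['R'\]); /R=cv2.Rodrigues(np.array(z['R'],float))[0]/; s/@np.array(z\['R'\]).T/@cv2.Rodrigues(np.array(z['R'],float))[0].T/" h.py; cat h.py | grep Rodr
```

```text
R=cv2.Rodrigues(np.array(z['R'],float))[0]
    r=np.c_[p[:,0],-p[:,1],-np.ones(len(p))]@cv2.Rodrigues(np.array(z['R'],float))[0].T
```

View pics/top0.png

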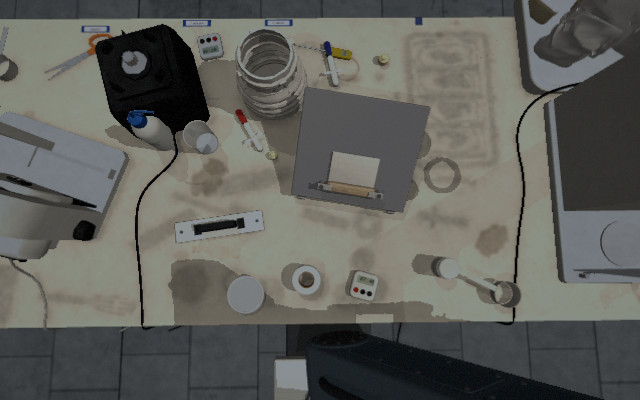

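View pics/scene0.png

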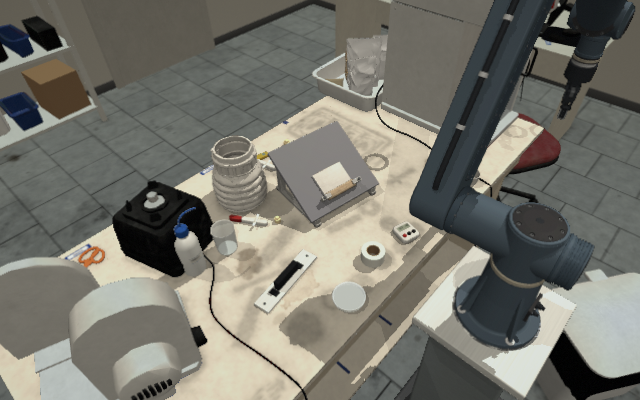

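```bash
python3 - <<'E'
from h import *
z=load('top0'); C=cloud(z); im=z['im'].astype(int)
print('table z',np.median(C[250:270,300:330,2]), 'R',np.round(cv2.Rodrigues(z['R'])[0],3).tolist())
def sl(r): return C[r].reshape(-1,3)
# slope fit
pts=C[105:145,320:410].reshape(-1,3); c=np.median(pts,0); 
for _ in range(3):
    U,S,V=np.linalg.svd(pts-pts.mean(0),full_matrices=False); n=V[2]*np.sign(V[2,2]); r=(pts-pts.mean(0))@n; pts=pts[abs(r)<2.5*r.std()+1e-4]
print('slope n',n,np.degrees(np.arccos(n[2])),'yaw up',np.degrees(np.arctan2(-n[1],-n[0])),r.std(),'pt',pts.mean(0))
np.savez('slope.npz',n=n,p=pts.mean(0))
# slope plate mask
d=(C-pts.mean(0))@n
m=(abs(d)<.004)&(im.max(2)-im.min(2)<25)&(im.max(2)<150); m=m.astype(np.uint8)
k,l,st,ce=cv2.connectedComponentsWithStats(m); i=1+np.argmax(st[1:,4]); print(st[i])
ct=max(cv2.findContours((l==i).astype(np.uint8),0,2)[0],key=cv2.contourArea); R=cv2.minAreaRect(ct); print(R)
q=cv2.approxPolyDP(ct,8,True).reshape(-1,2); o,rr=ray(z,q); P=o+rr*(((pts.mean(0)-o)@n)/(rr@n))[:,None]; print(q.tolist(),P.round(4).tolist())
# blade region: pale
b=((im[...,0]>130)&(abs(d-.006)<.006)).astype(np.uint8); b[:140]=0;b[:,:300]=0;b[205:]=0;b[:,400:]=0
ct=max(cv2.findContours(b,0,2)[0],key=cv2.contourArea); print('blade',cv2.minAreaRect(ct),cv2.boundingRect(ct))
print(im[160,350],im[180,350],im[120,350],im[226,185],im[226,218])
# bar
g=im.max(2)
sub=im[205:245,168:270]
cv2.imwrite('pics/bar.png',cv2.resize(z['im'][200:250,165:275,::-1],None,fx=7,fy=7,interpolation=0))
cv2.imwrite('pics/sl.png',cv2.resize(z['im'][140:215,285:400,::-1],None,fx=6,fy=6,interpolation=0))
E
```

```text
table z 0.002801233737911135 R [[-0.011, 0.992, -0.124], [-1.0, -0.01, 0.009], [0.008, 0.124, 0.992]]
slope n [-0.49216455  0.08642776  0.86620107] 29.97986375712405 yaw up -9.960012169504806 0.00145691879985975 pt [ 0.69320092 -0.0560494   0.13514477]
[  291    87   139   125 10981]
((358.30963134765625, 149.88665771484375), (126.58883666992188, 108.7235336303711), 9.323592185974121)
[[305, 88], [291, 193], [402, 211], [429, 107]] [[0.7681, 0.0765, 0.1645], [0.5521, 0.1153, 0.0379], [0.5049, -0.1566, 0.0382], [0.7221, -0.1947, 0.1654]]
blade ((353.7658386230469, 169.11068725585938), (45.88706588745117, 28.732772827148438), 9.211027145385742) (331, 152, 48, 35)
[140 140 131] [132 127 120] [85 85 85] [140 146 148] [19 18 21]
```

View pics/bar.png

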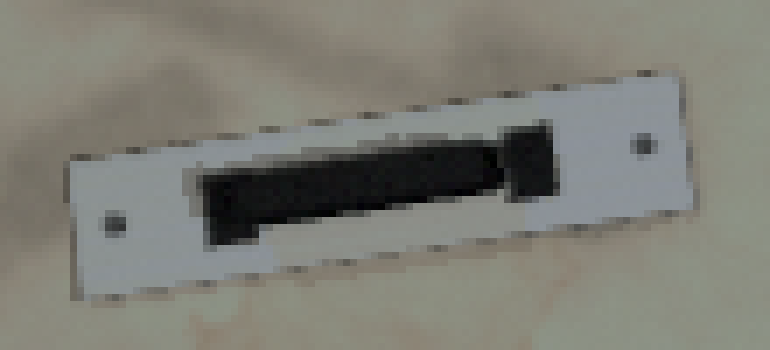

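View pics/sl.png

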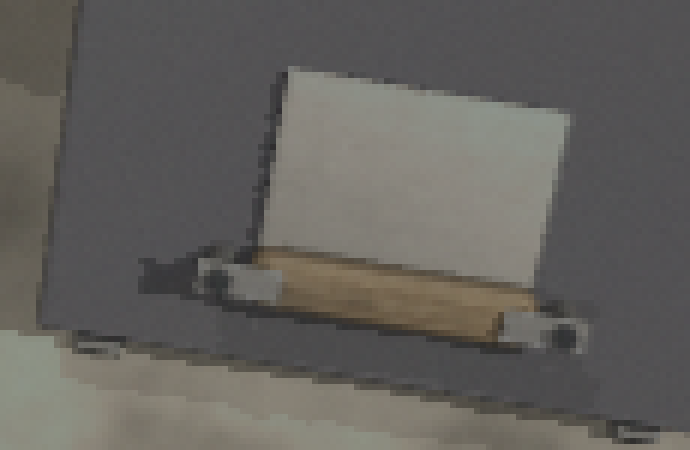

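```bash
python3 - <<'E'
from h import *
z=load('top0')
P=plane(z,[(175,222.4),(262.1,210.5),(264.1,229.7),(176.4,242.6),(181.4,231.9),(256.9,220.9)],.008); print(P.round(4))
L=P[1]-P[0];print(np.linalg.norm(L),np.linalg.norm(P[2]-P[1]),'ctr',P[:4].mean(0),P[4:].mean(0)); 
y=(P[0]+P[3]-P[1]-P[2])[:2]; print('bar y-axis yaw',np.degrees(np.arctan2(y[1],y[0])))
h=P[4]-P[5]; print(np.degrees(np.arctan2(h[1],h[0])))
# grip mask black
im=z['im'].astype(int); m=(im.max(2)<60).astype(np.uint8); m[:212]=0;m[240:]=0;m[:,:190]=0;m[:,248:]=0
ct=max(cv2.findContours(m,0,2)[0],key=cv2.contourArea); print(cv2.minAreaRect(ct)); print('grip c',plane(z,[cv2.minAreaRect(ct)[0]],.042))
s=np.load('slope.npz'); n,p=s['n'],s['p']
o,r=ray(z,[(333.5,151.5),(380,158.8)]); E=o+r*(((p+.006*n-o)@n)/(r@n))[:,None]; print('edge',E.round(4),np.linalg.norm(E[1]-E[0]),E.mean(0)); e=E[0]-E[1];print(np.degrees(np.arctan2(e[1],e[0])),e)
s=bot.sense(); R=cv2.Rodrigues(np.array(s['ee_rot']))[0]; print(R.round(3))
E
```

```text
[[0.4845 0.408  0.008 ]
 [0.5122 0.1901 0.008 ]
 [0.4638 0.1848 0.008 ]
 [0.4342 0.4028 0.008 ]
 [0.4606 0.3913 0.008 ]
 [0.4861 0.203  0.008 ]]
0.21969974757113564 0.0486576766887162 ctr [0.47368134 0.29642061 0.008     ] [0.47334716 0.29712286 0.008     ]
bar y-axis yaw 97.49251913920153
97.71040988029952
((218.7090606689453, 225.89364624023438), (9.889363288879395, 50.08962631225586), 81.46923065185547)
grip c [[0.47299017 0.290081   0.042     ]]
edge [[ 0.6393  0.0127  0.1046]
 [ 0.621  -0.0946  0.1049]] 0.10885795610633442 [ 0.63015547 -0.04095864  0.10474421]
80.31367050929823 [ 0.01831574  0.10730563 -0.00029996]
[[ 0.242 -0.     0.97 ]
 [-0.97   0.002  0.242]
 [-0.002 -1.     0.   ]]
```

>>> jog_arm([
  {"delta_pos": [0.04, 0.03, 0.01], "turn": 0.1},
  {"delta_pos": [0.08, 0.06, 0.02], "turn": 0.2},
  {"delta_pos": [0.12, 0.09, 0.02], "turn": 0.3},
  {"delta_pos": [0.16, 0.125, 0.02], "turn": 0.4},
  {"delta_pos": [0.195, 0.16, 0.02], "turn": 0.5},
  {"delta_pos": [0.23, 0.195, 0.02], "turn": 0.6},
  {"delta_pos": [0.26, 0.235, 0.02], "turn": 0.7},
  {"delta_pos": [0.285, 0.28, 0.02], "turn": 0.8},
])

```text
clock: 0.95
ee_pos: [0.4353, -0.3298, 0.2682]
ee_rot: [-1.532, 0.408, -0.41]
wrist_force: [1.4, -0.1, 0.3]
width: 0.0856
```

>>> jog_arm([
  {"delta_pos": [0.015, 0.047, 0], "turn": 0.1},
  {"delta_pos": [0.025, 0.095, 0], "turn": 0.2},
  {"delta_pos": [0.035, 0.143, 0], "turn": 0.3},
  {"delta_pos": [0.045, 0.191, 0], "turn": 0.4},
  {"delta_pos": [0.048, 0.24, 0], "turn": 0.5},
  {"delta_pos": [0.048, 0.289, 0], "turn": 0.6},
  {"delta_pos": [0.046, 0.338, 0], "turn": 0.66},
  {"delta_pos": [0.042, 0.387, 0], "turn": 0.66},
])

```text
clock: 1.75
ee_pos: [0.4756, 0.0578, 0.2682]
ee_rot: [-1.568, -0.106, 0.106]
wrist_force: [0.6, -0.7, -0.5]
width: 0.0855
```

>>> jog_arm([
  {"delta_pos": [0, 0.048, 0], "turn": 0},
  {"delta_pos": [0, 0.096, 0], "turn": 0},
  {"delta_pos": [-0.003, 0.144, -0.02], "turn": 0},
  {"delta_pos": [-0.005, 0.19, -0.05], "turn": 0},
  {"delta_pos": [-0.005, 0.234, -0.07], "turn": 0},
  {"delta_pos": [-0.005, 0.234, -0.07], "turn": 0},
  {"delta_pos": [-0.005, 0.234, -0.07], "turn": 0},
])

```text
clock: 2.45
ee_pos: [0.4699, 0.2908, 0.1972]
ee_rot: [-1.569, -0.106, 0.109]
wrist_force: [-1.5, -0.7, -0.4]
width: 0.0853
```

```bash
python3 - <<'E'
from h import *
s=bot.sense(); R=cv2.Rodrigues(np.array(s['ee_rot']))[0]; print(R.round(3),s['ee_pos'],s['q'].round(2) if hasattr(s['q'],'round') else s['q'],s['clock'])
snap('wrist','wrist1')
E
```

```text
[[ 0.991 -0.002 -0.137]
 [ 0.137 -0.001  0.991]
 [-0.002 -1.    -0.001]] [0.46987557 0.29079135 0.19720326] [ 0.35  0.5   1.67 -0.    0.98  0.22] 2.45
```

View pics/wrist1.png

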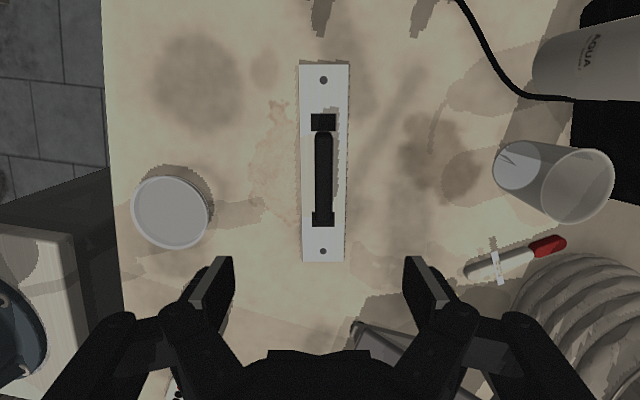

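```bash
python3 - <<'E'
from h import *
z=load('wrist1')
P=plane(z,[(299.5,61),(348,65),(344.5,262),(302.5,261.5),(323,79.5),(323,251)],.008); print(P.round(4))
print('ctr',P[:4].mean(0),P[4:].mean(0),np.linalg.norm(P[1]-P[2]),np.linalg.norm(P[0]-P[1]))
h=P[4]-P[5]; print(np.degrees(np.arctan2(h[1],h[0])), np.linalg.norm(h))
im=z['im'].astype(int); m=(im.max(2)<60).astype(np.uint8); m[:105]=0;m[235:]=0;m[:,:303]=0;m[:,345:]=0
ct=max(cv2.findContours(m,0,2)[0],key=cv2.contourArea); print(cv2.minAreaRect(ct)); print(plane(z,[(323,122),(323,221)],.042))
E
```

```text
[[0.4351 0.4044 0.008 ]
 [0.4827 0.4073 0.008 ]
 [0.5153 0.19   0.008 ]
 [0.4648 0.1837 0.008 ]
 [0.4603 0.3905 0.008 ]
 [0.4873 0.2013 0.008 ]]
ctr [0.47446798 0.29630393 0.008     ] [0.47381652 0.29588674 0.008     ] 0.21971895462518218 0.04772188565214965
98.13510889886699 0.19115025365223523
((323.0, 170.0), (112.0, 24.0), 90.0)
[[0.46534534 0.35192161 0.042     ]
 [0.47934521 0.25399913 0.042     ]]
```

>>> jog_arm([
  {"delta_pos": [0.004, 0.005, -0.04], "turn": 0.003},
  {"delta_pos": [0.004, 0.005, -0.08], "turn": 0.003},
  {"delta_pos": [0.004, 0.005, -0.12], "turn": 0.003},
  {"delta_pos": [0.004, 0.005, -0.145], "turn": 0.003},
  {"delta_pos": [0.004, 0.005, -0.16], "turn": 0.003},
  {"delta_pos": [0.004, 0.005, -0.16], "turn": 0.003},
  {"delta_pos": [0.004, 0.005, -0.16], "turn": 0.003},
])

```text
clock: 3.2
ee_pos: [0.4759, 0.2945, 0.0394]
ee_rot: [-1.568, -0.108, 0.105]
wrist_force: [0.3, 0.7, -0.2]
width: 0.0854
```

>>> jog_arm([
  {"delta_pos": [0, 0, 0], "turn": 0},
  {"delta_pos": [0, 0, 0], "turn": 0},
  {"delta_pos": [0, 0, 0], "turn": 0},
  {"delta_pos": [0, 0, 0], "turn": 0},
  {"delta_pos": [0, 0, 0], "turn": 0},
  {"delta_pos": [0, 0, 0], "turn": 0},
  {"delta_pos": [0, 0, 0], "turn": 0},
  {"delta_pos": [0, 0, 0], "turn": 0},
], fingers=0.0, force=50)

```text
clock: 4.0
ee_pos: [0.475, 0.2951, 0.0389]
ee_rot: [-1.568, -0.108, 0.107]
wrist_force: [-0.7, -0.3, 5.4]
width: 0.0172
```

>>> jog_arm([
  {"delta_pos": [0, 0, 0.02], "turn": 0},
  {"delta_pos": [0, 0, 0.06], "turn": 0},
  {"delta_pos": [0, 0, 0.11], "turn": 0},
  {"delta_pos": [0, 0, 0.16], "turn": 0},
  {"delta_pos": [0, 0, 0.2], "turn": 0},
  {"delta_pos": [0, 0, 0.22], "turn": 0},
  {"delta_pos": [0, 0, 0.22], "turn": 0},
  {"delta_pos": [0, 0, 0.22], "turn": 0},
])

```text
clock: 4.8
ee_pos: [0.4738, 0.2946, 0.2571]
ee_rot: [-1.569, -0.106, 0.109]
wrist_force: [0.4, 0.6, -3.2]
width: 0.0167
```

```bash
python3 - <<'E'
from h import *
snap('wrist','wrist2'); s=bot.sense(); print(s['ee_pos'],s['wrist_force'],s['wrist_torque'],s['width'])
E
```

```text
[0.47334292 0.29434918 0.25622071] [ 0.21993746 -0.46644042 -3.54937121] [-0.00012623 -0.02806836  0.00437495] 0.01678366832065493
```

View pics/wrist2.png

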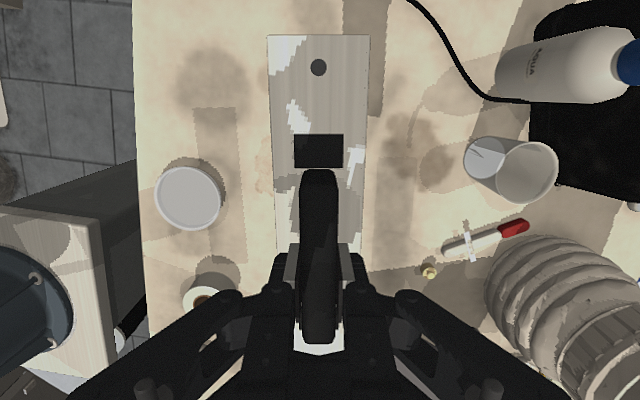

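```bash
python3 - <<'E'
from h import *
z=load('wrist2'); C=cloud(z)
m=np.zeros((400,640),bool); m[40:130,275:360]=1; m[55:80,305:332]=0; m[150:240,275:290]=1; m[150:240,350:362]=1
p=C[m]; p=p[abs(p[:,2]-np.median(p[:,2]))<.02]; print(np.median(p,0),len(p))
U,S,V=np.linalg.svd(p-p.mean(0),full_matrices=False); n=V[2]*np.sign(V[2,2]); print(n,((p-p.mean(0))@n).std())
s=bot.sense();R=cv2.Rodrigues(np.array(s['ee_rot']))[0]; print('n in tool x,z:',n@R[:,0],n@R[:,2], 'tool',s['ee_pos'], R[:,1])
P=plane(z,[(268,36),(370,35),(318.5,67)],np.median(p[:,2])); print(P, 'angle',np.degrees(np.arctan2(*(P[1]-P[0])[[1,0]])))
print((P-np.array(s['ee_pos']))@R)
# table tcp
E
```

```text
[0.46015769 0.37360595 0.22667326] 9345
[0.00151401 0.00113077 0.99999821] 0.0006522345015581345
n in tool x,z: -0.002657606188469416 -3.3601300466175004e-05 tool [0.47334292 0.29434918 0.25622071] [-0.00414213 -0.00152692 -0.99999026]
[[0.43475442 0.40088952 0.22667326]
 [0.48284801 0.40795342 0.22667326]
 [0.46052318 0.39032842 0.22667326]] angle 8.355754581884995
[[-0.02355312  0.02954432  0.11083931]
 [ 0.0250541   0.02933433  0.11127044]
 [ 0.00053215  0.02945371  0.0968587 ]]
```

>>> jog_arm([
  {"delta_pos": [0.004, -0.03, 0], "turn": -0.04},
  {"delta_pos": [0.008, -0.075, 0], "turn": -0.1},
  {"delta_pos": [0.015, -0.12, 0], "turn": -0.16},
  {"delta_pos": [0.022, -0.165, 0], "turn": -0.22},
  {"delta_pos": [0.035, -0.21, 0], "turn": -0.28},
  {"delta_pos": [0.055, -0.255, 0], "turn": -0.315},
  {"delta_pos": [0.08, -0.295, 0], "turn": -0.315},
  {"delta_pos": [0.115, -0.325, 0], "turn": -0.315},
])

```text
clock: 5.65
ee_pos: [0.5879, -0.0324, 0.2552]
ee_rot: [-1.565, 0.147, -0.136]
wrist_force: [1.5, 0.5, -2.3]
width: 0.0169
```

>>> jog_arm([
  {"delta_pos": [0.03, -0.012, 0], "turn": 0},
  {"delta_pos": [0.055, -0.015, -0.01], "turn": 0},
  {"delta_pos": [0.069, -0.015, -0.02], "turn": 0},
  {"delta_pos": [0.069, -0.015, -0.03], "turn": 0},
  {"delta_pos": [0.069, -0.015, -0.03], "turn": 0},
  {"delta_pos": [0.069, -0.015, -0.03], "turn": 0},
])

```text
clock: 6.25
ee_pos: [0.6568, -0.0441, 0.2271]
ee_rot: [-1.566, 0.142, -0.136]
wrist_force: [0.2, 0.2, -2.2]
width: 0.0169
```

```bash
python3 - <<'E'
from h import *
snap('wrist','wrist3'); s=bot.sense(); print(s['ee_pos'],s['wrist_force'],s['wrist_torque'],s['width'],s['clock'])
R=cv2.Rodrigues(np.array(s['ee_rot']))[0]; print(R.round(3),np.degrees(np.arctan2(R[1,0],R[0,0])))
snap('scene','scene3')
E
```

```text
[ 0.65749138 -0.04428953  0.22810918] [-1.49704615e-01  1.51653177e-03 -1.85626715e+00] [-0.04348427 -0.02782469 -0.01011491] 0.01656132594104886 6.3
[[ 0.984 -0.002  0.176]
 [-0.176  0.     0.984]
 [-0.002 -1.     0.   ]] -10.15087108282748
```

View pics/wrist3.png

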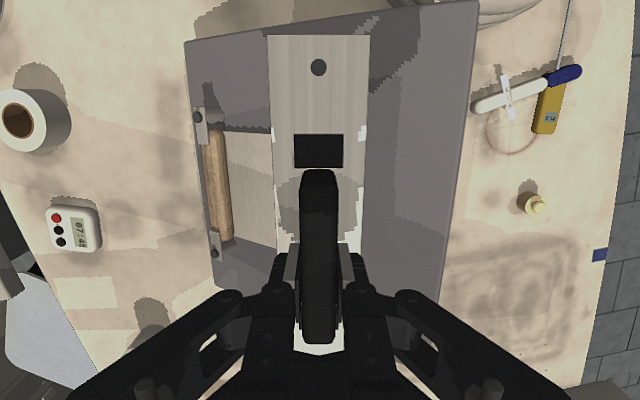

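View pics/scene3.png

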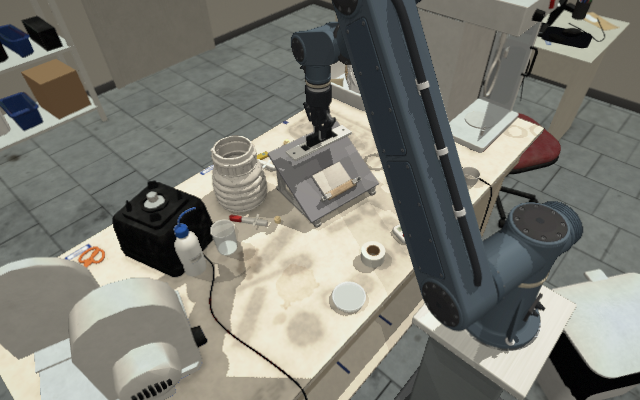

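>>> jog_arm([
  {"delta_pos": [0.001, -0.001, -0.02], "turn": 0},
  {"delta_pos": [0.001, -0.001, -0.04], "turn": 0},
  {"delta_pos": [0.001, -0.001, -0.05], "turn": 0},
  {"delta_pos": [0.001, -0.001, -0.055], "turn": 0},
  {"delta_pos": [0.001, -0.001, -0.057], "turn": 0},
  {"delta_pos": [0.001, -0.001, -0.057], "turn": 0},
])

```text
clock: 6.95
ee_pos: [0.6602, -0.0461, 0.1719]
ee_rot: [-1.566, 0.139, -0.141]
wrist_force: [-0.5, -0.6, -2.1]
width: 0.0169
```

>>> jog_arm([
  {"delta_pos": [0, 0, -0.001], "turn": 0},
  {"delta_pos": [0, 0, -0.002], "turn": 0},
  {"delta_pos": [0, 0, -0.003], "turn": 0},
  {"delta_pos": [0, 0, -0.003], "turn": 0},
])

```text
clock: 7.35
ee_pos: [0.6597, -0.0461, 0.1683]
ee_rot: [-1.566, 0.14, -0.14]
wrist_force: [0.0, 0.5, -2.1]
width: 0.0171
```

>>> jog_arm([
  {"delta_pos": [0, 0, -0.001], "turn": 0},
  {"delta_pos": [0, 0, -0.002], "turn": 0},
  {"delta_pos": [0, 0, -0.002], "turn": 0},
])

```text
clock: 7.65
ee_pos: [0.6598, -0.0461, 0.1679]
ee_rot: [-1.567, 0.139, -0.14]
wrist_force: [-2.7, 0.9, 5.8]
width: 0.0172
```

>>> jog_arm([
  {"delta_pos": [0, 0, -0.001], "turn": 0},
  {"delta_pos": [0, 0, -0.002], "turn": 0},
  {"delta_pos": [0, 0, -0.002], "turn": 0},
])

```text
clock: 7.95
ee_pos: [0.6598, -0.0461, 0.1678]
ee_rot: [-1.567, 0.138, -0.141]
wrist_force: [-6.9, 0.2, 13.0]
width: 0.0173
```

>>> jog_arm([
  {"delta_pos": [-0.001, 0.0002, 0], "turn": 0},
  {"delta_pos": [-0.002, 0.0004, 0], "turn": 0},
  {"delta_pos": [-0.003, 0.0005, 0], "turn": 0},
  {"delta_pos": [-0.004, 0.0007, 0], "turn": 0},
], fingers=0.0195, force=20)

```text
clock: 8.35
ee_pos: [0.6568, -0.0456, 0.1645]
ee_rot: [-1.566, 0.138, -0.142]
wrist_force: [0.5, -0.3, 0.9]
width: 0.0192
```

```bash
cat > tilt.py <<'E'
from h import *
import sys
t=sys.argv[1]; snap('wrist',t); z=load(t); C=cloud(z)
s=bot.sense(); R=cv2.Rodrigues(np.array(s['ee_rot']))[0]; print('tcp',np.round(s['ee_pos'],4),'F',np.round(s['wrist_force'],1),'w',s['width'],s['clock'])
E
python3 tilt.py w4
```

```text
tcp [ 0.6564 -0.0455  0.1643] F [-0.4 -0.1  1.4] w 0.019245976677700376 8.4
```

View pics/w4.png

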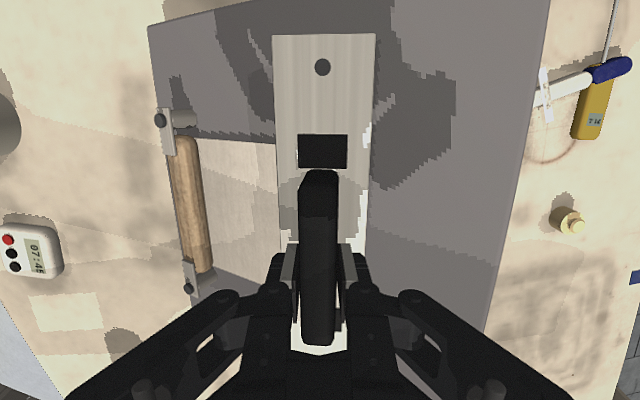

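```bash
cat >> tilt.py <<'E'
sl=np.load('slope.npz'); d=(C-sl['p'])@sl['n']
m=np.zeros(d.shape,bool); m[38:130,255:375]=1; im=z['im'].astype(int)
bright=im.max(2)
m&=(bright>105)
p=C[m]; p=p[abs((p-np.median(p,0))@np.array([0,0,1]))<.04]
for _ in range(5):
    c=p.mean(0); U,S,V=np.linalg.svd(p-c,full_matrices=False); n=V[2]*np.sign(V[2,2]); r=(p-c)@n; p=p[abs(r)<2*r.std()+2e-4]
u=R[:,0]; print('n',n.round(3),'tilt about y',np.degrees(np.arctan2(-n@u,n[2])).round(2),'tool-z comp',np.degrees(n@R[:,2]).round(2),'npts',len(p),'rms',r.std().round(5),'ctr',c.round(4),'d slope',((c-sl['p'])@sl['n']).round(4))
E
sed -i 's/^t=sys.argv\[1\]; snap(.wrist.,t);/t=sys.argv[1]\nif len(sys.argv)<3: snap("wrist",t)\n/; s/^ z=load/z=load/' tilt.py; python3 tilt.py w4 x
```

```text
File "tilt.py", line 5
    z=load(t); C=cloud(z)
IndentationError: unexpected indent
```

>>> jog_arm([
  {"delta_pos": [-0.001, 0.0002, 0], "turn": 0},
  {"delta_pos": [-0.002, 0.0004, 0], "turn": 0},
  {"delta_pos": [-0.003, 0.0005, -0.001], "turn": 0},
  {"delta_pos": [-0.004, 0.0007, -0.001], "turn": 0},
], fingers=0.022)

```text
clock: 8.8
ee_pos: [0.6519, -0.0447, 0.1629]
ee_rot: [-1.566, 0.14, -0.14]
wrist_force: [0.8, -0.1, -2.0]
width: 0.0221
```

```bash
python3 tilt.py w5
```

```text
File "tilt.py", line 5
    z=load(t); C=cloud(z)
IndentationError: unexpected indent
```

```bash
sed -i 's/^ *z=load/z=load/' tilt.py; python3 tilt.py w4 x;python3 tilt.py w5
```

```text
tcp [ 0.6519 -0.0447  0.1629] F [ 0.8 -0.1 -2. ] w 0.02210980275592787 8.8
n [-0.089  0.013  0.996] tilt about y 5.13 tool-z comp -0.14 npts 8683 rms 0.00062 ctr [0.6747 0.0414 0.1353] d slope 0.0177
tcp [ 0.6517 -0.0446  0.163 ] F [-0.8 -0.8 -1.4] w 0.02222667089787355 8.85
n [-0.235  0.038  0.971] tilt about y 13.75 tool-z comp -0.21 npts 7941 rms 0.0006 ctr [0.6724 0.0418 0.1308] d slope 0.0149
```

View pics/w5.png

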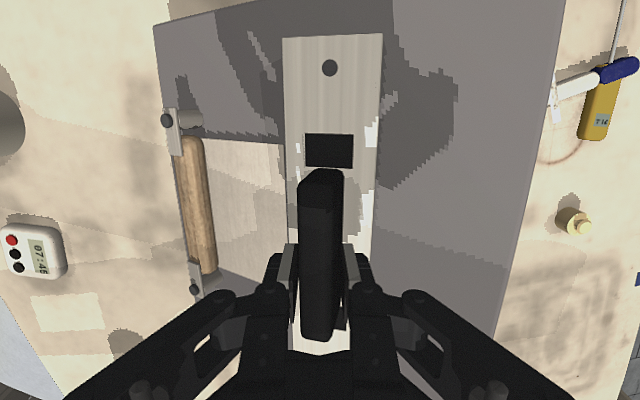

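>>> jog_arm([
  {"delta_pos": [-0.001, 0.0002, -0.001], "turn": 0},
  {"delta_pos": [-0.002, 0.0004, -0.002], "turn": 0},
  {"delta_pos": [-0.003, 0.0005, -0.002], "turn": 0},
  {"delta_pos": [-0.003, 0.0005, -0.002], "turn": 0},
], fingers=0.024)

```text
clock: 9.25
ee_pos: [0.6483, -0.0441, 0.1611]
ee_rot: [-1.566, 0.141, -0.139]
wrist_force: [-1.6, 1.0, -0.1]
width: 0.0239
```

```bash
python3 tilt.py w6
```

```text
tcp [ 0.6483 -0.0441  0.1612] F [-1.5 -0.1  0.2] w 0.023922612923448994 9.3
n [-0.379  0.065  0.923] tilt about y 22.65 tool-z comp -0.2 npts 6979 rms 0.00058 ctr [0.6715 0.0419 0.1262] d slope 0.0114
```

>>> jog_arm([
  {"delta_pos": [-0.001, 0.0002, -0.001], "turn": 0},
  {"delta_pos": [-0.002, 0.0004, -0.002], "turn": 0},
  {"delta_pos": [-0.003, 0.0005, -0.002], "turn": 0},
  {"delta_pos": [-0.003, 0.0005, -0.002], "turn": 0},
], fingers=0.0255)

```text
clock: 9.7
ee_pos: [0.646, -0.0438, 0.1595]
ee_rot: [-1.566, 0.139, -0.14]
wrist_force: [-2.4, 0.3, -0.5]
width: 0.0252
```

```bash
python3 tilt.py w7
```

```text
tcp [ 0.646  -0.0437  0.1595] F [-0.1  0.1 -1. ] w 0.025389081500370187 9.75
n [-0.498  0.084  0.863] tilt about y 30.28 tool-z comp -0.32 npts 6279 rms 0.0006 ctr [0.6716 0.0419 0.1223] d slope 0.008
```

View pics/w7.png

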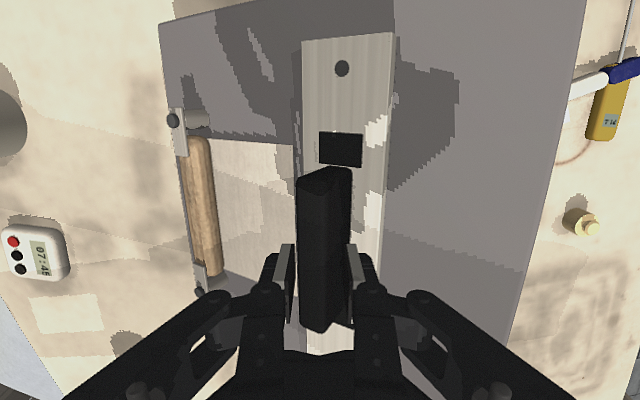

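```bash
cat > gap.py <<'E'
from h import *
import sys
t=sys.argv[1]; z=load(t)
sl=np.load('slope.npz'); n,p=sl['n'],sl['p']
u=np.array([-n[0]*n[2],-n[1]*n[2],1-n[2]**2]); u/=np.linalg.norm(u); y=np.cross(n,u)
O=np.array([.6302,-.0410,.1047])-.006*n
def on(uv,h):
    o,r=ray(z,uv); P=o+r*(((p+h*n-o)@n)/(r@n))[:,None]; return np.c_[(P-O)@u,(P-O)@y]*1000
im=z['im'].astype(np.uint8)
g=cv2.cvtColor(im,cv2.COLOR_RGB2GRAY)
cv2.imwrite(f'pics/{t}_z.png',cv2.resize(im[30:250,240:420,::-1],None,fx=3.3,fy=2.6,interpolation=cv2.INTER_CUBIC))
import json
for a in sys.argv[2:]:
    uu,vv,h=map(float,a.split(',')); print(a,on([(uu,vv)],h/1000).round(2))
E
python3 gap.py w7
```

```text
(no output)
```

View pics/w7_z.png

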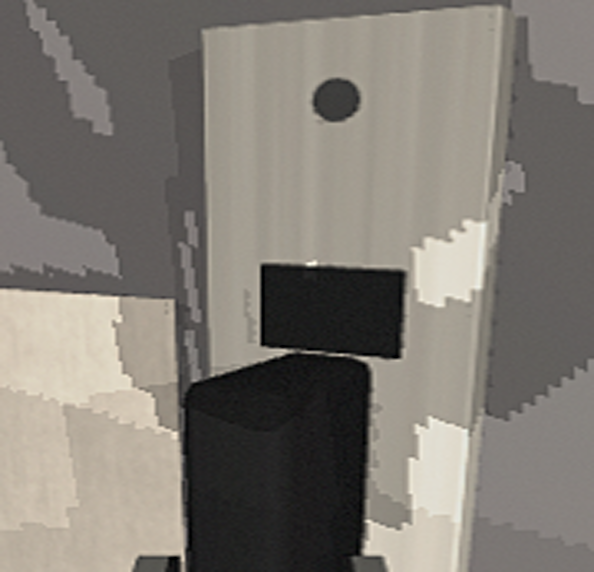

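```bash
python3 gap.py w7 293,144.6,6 294.2,160,6 301.8,41.5,8 303,172.3,8 341.8,68.5,8 391.5,33,8
```

```text
293,144.6,6 [[ 1.26 55.4 ]]
294.2,160,6 [[ 1.81 46.02]]
301.8,41.5,8 [[ 10.21 111.16]]
303,172.3,8 [[ 9.35 39.58]]
341.8,68.5,8 [[34.   96.51]]
391.5,33,8 [[ 58.82 110.67]]
```

>>> jog_arm([
  {"delta_pos": [-0.001, 0.0002, -0.0006], "turn": 0},
  {"delta_pos": [-0.002, 0.0004, -0.0012], "turn": 0},
  {"delta_pos": [-0.003, 0.0005, -0.0018], "turn": 0},
  {"delta_pos": [-0.004, 0.0007, -0.0024], "turn": 0},
  {"delta_pos": [-0.005, 0.0009, -0.003], "turn": 0},
  {"delta_pos": [-0.005, 0.0009, -0.003], "turn": 0},
])

```text
clock: 10.35
ee_pos: [0.6406, -0.0427, 0.1562]
ee_rot: [-1.566, 0.14, -0.139]
wrist_force: [1.0, 0.8, 0.2]
width: 0.0255
```

```bash
python3 tilt.py w8; python3 gap.py w8
```

```text
tcp [ 0.6406 -0.0427  0.1562] F [-0.  -0.7  0.2] w 0.025639612540902804 10.4
n [-0.521  0.084  0.85 ] tilt about y 31.83 tool-z comp -0.55 npts 6212 rms 0.00089 ctr [0.666  0.0427 0.119 ] d slope 0.008
```

View pics/w8_z.png

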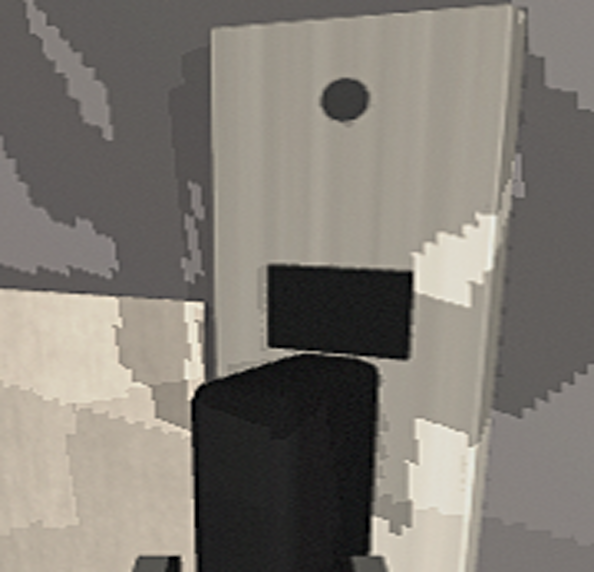

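```bash
python3 gap.py w8 301.8,146.5,6 302.3,160,6 303.9,41.5,8 304.8,164.6,8 344.5,68.5,8
```

```text
301.8,146.5,6 [[ 1.11 54.78]]
302.3,160,6 [[ 1.27 46.65]]
303.9,41.5,8 [[  5.07 111.1 ]]
304.8,164.6,8 [[ 4.28 44.52]]
344.5,68.5,8 [[29.05 96.5 ]]
```

>>> jog_arm([
  {"delta_pos": [-0.001, 0.0002, -0.0006], "turn": 0},
  {"delta_pos": [-0.002, 0.0003, -0.0012], "turn": 0},
  {"delta_pos": [-0.0025, 0.0004, -0.0014], "turn": 0},
  {"delta_pos": [-0.0025, 0.0004, -0.0014], "turn": 0},
])

```text
clock: 10.8
ee_pos: [0.6381, -0.0423, 0.1548]
ee_rot: [-1.566, 0.14, -0.14]
wrist_force: [-0.2, -1.5, -0.5]
width: 0.0256
```

>>> jog_arm([
  {"delta_pos": [-0.0005, 0.0001, -0.0003], "turn": 0},
  {"delta_pos": [-0.001, 0.0002, -0.0006], "turn": 0},
  {"delta_pos": [-0.001, 0.0002, -0.0006], "turn": 0},
])

```text
clock: 11.1
ee_pos: [0.6374, -0.0422, 0.1543]
ee_rot: [-1.566, 0.14, -0.14]
wrist_force: [0.2, 0.5, 0.3]
width: 0.0254
```

```bash
python3 tilt.py w9; python3 gap.py w9
```

```text
tcp [ 0.6373 -0.0422  0.1543] F [ 0.  -0.3  0.3] w 0.025322515293835928 11.15
n [-0.516  0.082  0.853] tilt about y 31.46 tool-z comp -0.58 npts 6171 rms 0.00083 ctr [0.663  0.0432 0.1173] d slope 0.008
```

View pics/w9_z.png

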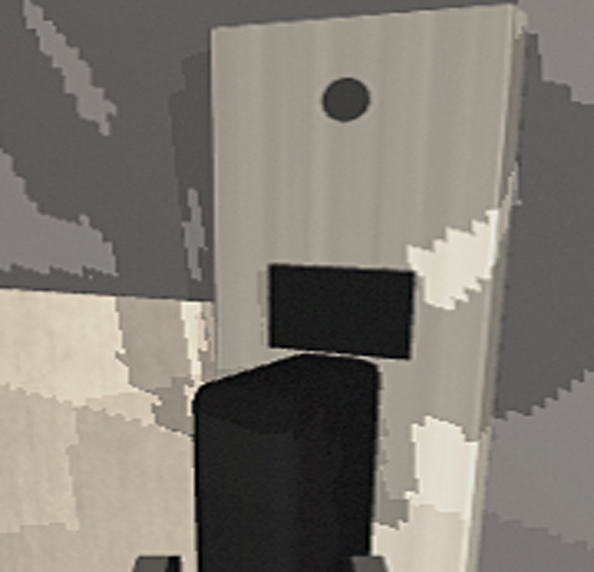

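>>> jog_arm([
  {"delta_pos": [-0.0005, 0.0001, -0.0003], "turn": 0},
  {"delta_pos": [-0.001, 0.0002, -0.0006], "turn": 0},
  {"delta_pos": [-0.001, 0.0002, -0.0006], "turn": 0},
])

```text
clock: 11.45
ee_pos: [0.637, -0.0421, 0.1541]
ee_rot: [-1.566, 0.138, -0.141]
wrist_force: [1.9, -0.3, 1.7]
width: 0.0254
```

>>> jog_arm([
  {"delta_pos": [-0.0005, 0.0001, -0.0003], "turn": 0},
  {"delta_pos": [-0.001, 0.0002, -0.0006], "turn": 0},
  {"delta_pos": [-0.001, 0.0002, -0.0006], "turn": 0},
])

```text
clock: 11.75
ee_pos: [0.6367, -0.042, 0.154]
ee_rot: [-1.567, 0.137, -0.143]
wrist_force: [5.4, -0.0, 4.6]
width: 0.0258
```

```bash
python3 tilt.py w10; python3 gap.py w10
```

```text
tcp [ 0.6367 -0.042   0.154 ] F [4.  0.4 4. ] w 0.0254906963678553 11.8
n [-0.504  0.084  0.86 ] tilt about y 30.57 tool-z comp -0.37 npts 6132 rms 0.00067 ctr [0.6629 0.0434 0.1173] d slope 0.0081
```

View pics/w10_z.png

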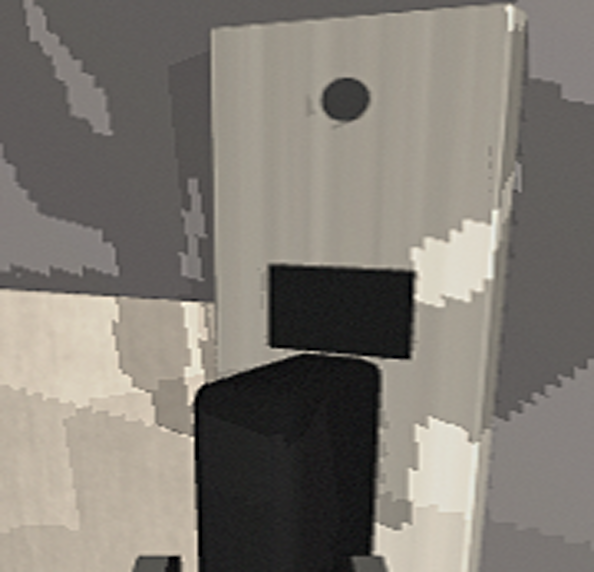

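>>> jog_arm([
  {"delta_pos": [0.001, -0.0002, 0.0006], "turn": 0},
  {"delta_pos": [0.002, -0.0003, 0.0012], "turn": 0},
  {"delta_pos": [0.002, -0.0003, 0.0012], "turn": 0},
  {"delta_pos": [0.002, -0.0003, 0.0012], "turn": 0},
], fingers=0.037)

```text
clock: 12.2
ee_pos: [0.6363, -0.0419, 0.1536]
ee_rot: [-1.566, 0.142, -0.138]
wrist_force: [-0.3, -0.2, 0.1]
width: 0.0367
```

```bash
python3 tilt.py w11; python3 gap.py w11
```

```text
tcp [ 0.6366 -0.042   0.1537] F [-0.3 -0.3 -0.5] w 0.0370105005395604 12.25
n [-0.562  0.093  0.822] tilt about y 34.81 tool-z comp -0.47 npts 6279 rms 0.00124 ctr [0.6597 0.044  0.1148] d slope 0.0075
```

View pics/w11.png

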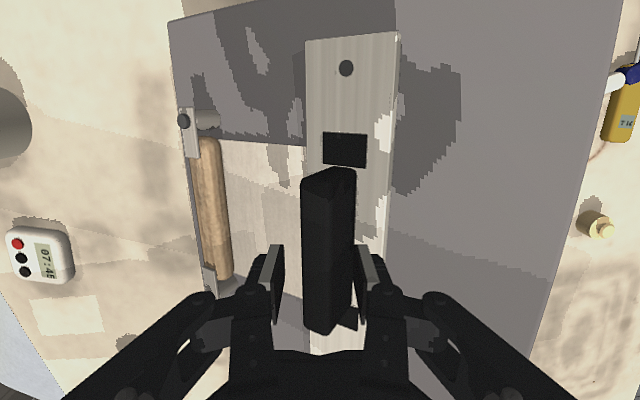

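>>> jog_arm([
  {"delta_pos": [0, 0, 0.005], "turn": 0},
  {"delta_pos": [0, 0, 0.015], "turn": 0},
  {"delta_pos": [0, 0, 0.03], "turn": 0},
  {"delta_pos": [0, 0, 0.05], "turn": 0},
  {"delta_pos": [0, 0, 0.08], "turn": 0},
  {"delta_pos": [0, 0, 0.12], "turn": 0},
  {"delta_pos": [0, 0, 0.12], "turn": 0},
])

```text
clock: 12.95
ee_pos: [0.6409, -0.0428, 0.2819]
ee_rot: [-1.568, 0.129, -0.151]
wrist_force: [0.8, -1.1, 1.0]
width: 0.037
```

```bash
python3 - <<'E'
from h import *
snap('wrist','w12'); snap('scene','s12'); s=bot.sense(); print(s['ee_pos'],s['wrist_force'],s['clock'])
E
```

```text
[ 0.63793351 -0.04219944  0.27664755] [ 0.30869156  0.74916357 -0.04600933] 13.05
```

View pics/w12.png

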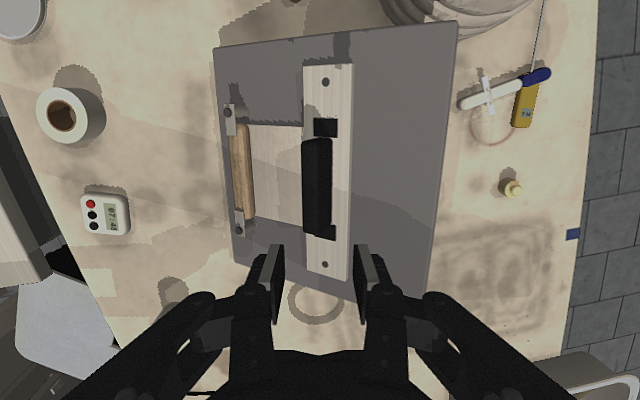

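```bash
python3 - <<'E'
from h import *
z=load('w12');C=cloud(z)
sl=np.load('slope.npz')
# slope re-fit in this view
def fit(p):
    for _ in range(6):
        c=p.mean(0);V=np.linalg.svd(p-c,full_matrices=False)[2];n=V[2]*np.sign(V[2,2]);r=(p-c)@n;p=p[abs(r)<2*r.std()+1e-4]
    return n,c,r.std()
n,p,r=fit(C[80:220,375:430].reshape(-1,3)); print('slope',n,r,np.degrees(np.arccos(n[2])))
q=np.concatenate([C[70:112,308:348].reshape(-1,3),C[130:240,339:347].reshape(-1,3),C[245:270,308:345].reshape(-1,3)])
nb,pb,rb=fit(q); print('bar',nb,rb,'angle',np.degrees(np.arccos(n@nb)),'height',(pb-p)@n)
cv2.imwrite('pics/w12_z.png',cv2.resize(z['im'][50:290,215:365,::-1],None,fx=4,fy=2.5,interpolation=cv2.INTER_CUBIC))
E
```

```text
slope [-0.49572602  0.08671202  0.86413931] 0.0005968001399813841 30.215429921207093
bar [-0.492232    0.08688864  0.86611663] 0.000540227921926436 angle 0.23024910662405457 height 0.00815222746934328
```

View pics/w12_z.png

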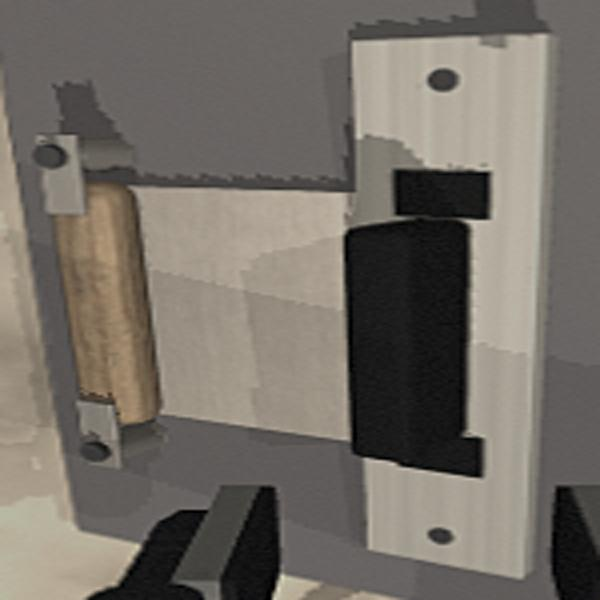

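>>> jog_arm([
  {"delta_pos": [-0.01, -0.04, 0.02], "turn": 0},
  {"delta_pos": [-0.02, -0.08, 0.03], "turn": 0},
  {"delta_pos": [-0.03, -0.12, 0.03], "turn": 0},
  {"delta_pos": [-0.05, -0.16, 0.03], "turn": 0},
  {"delta_pos": [-0.07, -0.2, 0.03], "turn": 0},
  {"delta_pos": [-0.09, -0.24, 0.03], "turn": 0},
  {"delta_pos": [-0.11, -0.28, 0.03], "turn": 0},
  {"delta_pos": [-0.11, -0.28, 0.03], "turn": 0},
])

```text
clock: 13.85
ee_pos: [0.5242, -0.3269, 0.3029]
ee_rot: [-1.567, 0.147, -0.143]
wrist_force: [-0.2, -0.4, -0.8]
width: 0.0367
```

```bash
python3 - <<'E'
from h import *
im,d,c=snap('top','t13'); snap('scene','s13')
cv2.imwrite('pics/t13_z.png',cv2.resize(im[100:215,285:435,::-1],None,fx=5,fy=5,interpolation=cv2.INTER_CUBIC))
E
```

```text
(no output)
```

View pics/t13_z.png

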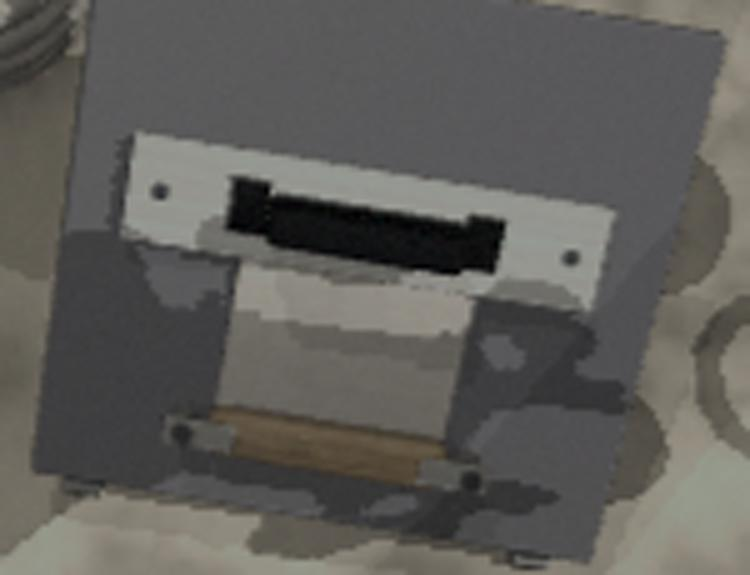

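View pics/s13.png

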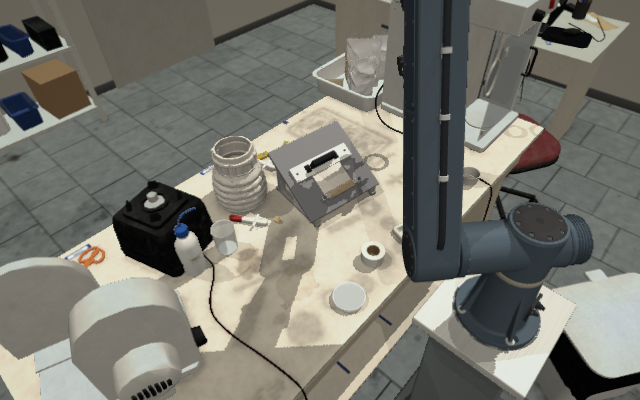

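```bash
python3 gap.py t13 317,138.2,8 399.2,151.6,8 309.2,147.2,8 403.4,162.2,8 ; echo start; python3 gap.py top0 333.5,151.5,6 380,158.8,6; python3 gap.py w12 296.3,82,8 ; python3 - <<'E'
from h import *
exec(open('gap.py').read().split("im=z")[0].replace("t=sys.argv[1]","t='w12'"))
px=lambda a,b:(215+a/4,50+b/2.5)
for nm,a,h in(('hole',(443,79),.008),('hole2',(441,535),.008),('edge',(352,40),.008),('edge2',(368,548),.008),('blade',(354,190),.006)): print(nm,on([px(*a)],h).round(2))
E
```

```text
317,138.2,8 [[25.   96.79]]
399.2,151.6,8 [[ 24.83 -93.33]]
309.2,147.2,8 [[  1.07 111.56]]
403.4,162.2,8 [[   1.78 -108.45]]
start
333.5,151.5,6 [[-0.32 54.46]]
380,158.8,6 [[  0.28 -54.4 ]]
296.3,82,8 [[-7.26 97.35]]
hole [[24.82 96.77]]
hole2 [[ 25.03 -93.03]]
edge [[  0.64 111.35]]
edge2 [[   1. -107.]]
blade [[-1.23 55.73]]
```

```bash
python3 -c "
from station import bot
s=bot.sense(); print(s['clock'],s['wrist_force']); print(bot.finish_job())"
```

```text
13.95 [ 0.31772743  0.44426358 -0.47545767]
the job is handed in; nothing more can be done
None
```

The straightedge is lying flat on the slope against the scraper's blade edge. I let go of it and handed the job in at about 14 s of the 40 s; no verdict is reported.

**What I did:** I picked it up by the black grip and touched its uphill edge on the slope. I then opened the fingers a little at a time so it tilted down to 30° in the grip. With the fingers still around the grip I slid it about 8 mm downhill until the blade pushed back with about 6 N. Then I eased off, opened the fingers and backed away.

**Last checks, from the top and wrist cameras:**

| Check | Measured | Allowed |
|---|---|---|
| Bar centre uphill of the blade edge (25 mm is flush) | 24.9 mm | 22.5–27.5 mm |
| Offset from the blade's middle | about 2 mm | 45 mm |
| Parallel to the blade edge | about 0.006 rad | 0.03 rad |
| Tilt against the slope | 0.23° | 2.3° |
| Bar's top above the slope (the bar is 8 mm thick) | 8.15 mm | within 3 mm of lying on the slope |

- **Bystanders:** I compared these by eye in the scene picture, not by measurement. They look undisturbed.
- **Disagreements:**
  - Some quick tilt readings during the slide and release were too high, up to 34.8°. I think the point mask took in parts of the blade or the bar's side; the clean fit after backing off gave the 0.23° above.
  - One wrist-camera reading put the blade corner 1.2 mm downhill of where the top camera had it, which is within the calibration error of about 2 mm.

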